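# Shut the shoe-care tray and cabinet before the rain

### The job

First slide the grey cover along the black tray until it is fully home under its catch at the tall end block, without shoving the loose tray out of its place on the cabinet. Then push the teak cabinet's door fully shut so that its catch holds it, let go, and leave everything else where it is.

Things in the scene. Friction and masses are not known exactly. Their poses are not given: they have to be found in the camera images.
- cabinet: small fixed teak cabinet on the table, 205 deep (x) x 450 wide (y) x 170 high. Origin: centre of its underside; x points to its back, the door and the open niche are at its front (-x, towards the robot), z up. The flat top is 170 above the origin.
- door (a joint): hinge angle of the cabinet door, rad: 0 shut, grows as the free edge swings out to the robot (to 1.2). A sprung roller catch resists with about 8 N at the free edge between 0.08 and 0.03 rad, then draws the door to 0 and holds it. The stiff hinge leaves the door where it is put.
- door_hinge (a point): point on the door's vertical hinge axis, level with its top edge (165 above the table). The door is 190 wide, 143 high, 16 thick, laid over the cabinet's front; the axis runs mid-thickness at its left edge. The door extends along its own -y, its front faces its -x. Only fitting in front: an 18 mm knob, 18 out, 165 from the hinge, 98 below the top edge.
- door_edge (a point): the top free corner of the door's front face, 190 from the hinge axis; axes as door_hinge.
- tray: loose black tray on the cabinet's top, 100 (x) x 270 (y), 0.5 kg in all, walls 30 high. Origin: centre of its underside. Two wells along y; the one at -y holds boot pick and heel cup. At the -y end is the end block: 18 thick (y -135 to -117), 70 wide, 54 high, catch inside. A sideways push of 2 to 4 N already slides the tray on the cabinet.
- tray_end (a point): middle of the outer face of the tray's end block, on the tray's centre line at y = -135, 46 above the tray's underside (8 below the block's top); axes as the tray.
- cover (a joint): sliding cover, m: 0 fully home (over the -y well, edge at the end block), grows as it slides open along the tray's +y (to 0.12). Moved slowly it slides with about 1 N, but between 13 and 5 mm from home the spring catch in the end block resists with about 11 N, more than the tray's hold on the cabinet; past 5 mm the catch draws it home and holds it.
- cover_rib (a point): centre of the grip rib across the flat grey cover (88 x 120 x 6): rib 10 thick along the slide (tray y), 60 long (tray x), 18 high; point 45 above the tray's underside, rib from 36 (cover's upper face) to 54. Cover home: rib to block's inner face 12; from block's outer face to the rib's far face 40 along y. Axes as the tray.
- boot_pick: steel boot pick, 97 long, 10 thick, lying in the tray's -y well; origin under its handle's middle.
- heel_cup: blue heel cup 46 x 60 x 16 in the tray's -y well; origin: centre of its underside.
- polish_tin: dark round tin, 48 across, 28 high, on the left part of the cabinet's top; origin: centre of its underside.
- coaster: round white ceramic coaster, 96 across, 8 thick, on the table right of the cabinet; origin: centre of its underside.
- shoe_horn: red shoe horn, 178 x 37 x 10, on the table in front of the cabinet, to the right; origin near its middle, underneath.
- shoe_brush: wooden shoe brush, 150 x 50 x 44, on the table left of the cabinet; origin: centre of its underside.
Mind the look-alikes: they are no part of the job. What is meant by the heel_cup is not orange, turquoise or white, and is the smaller of those in its own colour.

How it is judged (in metres and radians):
On the way, in this order (a step that is already met when the one before it is completed fails the run):
1. the cover is fully home under its catch (value of joint cover below 0.003 m), for 0.3 s.
2. the cabinet door is fully shut on its catch (value of joint door below 0.02 rad), for 0.3 s.
At the end, for the whole second after the job is handed in: Cover home within 3 mm and door shut within 0.02 rad, both on their catches; tray flat, still and within 20 mm of its start; pick and heel cup down in the tray; tin, coaster, shoe horn and brush within 30 mm of where they were (value of joint cover below 0.003 m and value of joint door below 0.02 rad and distance of tray from where it was at the start of the episode below 0.02 m and angle between tray's own z axis and vertical below 0.05 rad and linear speed of tray below 0.01 m/s and distance of each of polish_tin, coaster, shoe_horn, shoe_brush from where it was at the start of the episode below 0.03 m and z of each of heel_cup, boot_pick in the frame of tray below 0.02 m); the robot touches nothing.
It also fails if it takes over 64 s, if anything falls off the work surface, if the arm or the gripper's body presses on something with over 40 N, if the wrist force passes 120 N, or if a joint passes its speed limit or range.

### The arm

A 6-joint arm with a two-finger parallel gripper is mounted at the origin on the work surface. World frame = base frame: x ahead of the robot, y to its left, z up, the work surface at z = 0. Lengths are in mm, angles in rad, forces in N, time in s.
With the tool pointing down it reaches from about 275 to 1000 mm from the base axis. Payload 8.4 kg.
Tool frame: the origin (TCP) lies midway between the tips of the shut fingers; the grasp point (between the pads) lies 19 mm behind it; z points along the fingers, y is the line along which they close (so a half turn about z gives the same grasp; the last joint's range is limited). The gripper opens to 85 mm and grips with 20 to 120 N. Pads are 22 mm wide; open, the fingers measure 114 mm over their backs; the gripper's body (76 mm by 85 mm) begins 54 mm behind the grasp point. The pads swing forward as they close: fully open they stand 13 mm farther back than shut.
Start: joints at [1.119, 0.353, 1.633, -0, 1.155, -0.002], TCP at [271.74, 562.837, 231.281] pointing down, gripper open.
Joint ranges: [-2.63, 2.63], [-0.92, 2.1], [0.06, 2.66], [-1.3, 4.44], [0, 2.69], [-3.02, 3.02]. Speed limits (rad/s): [2.22, 2.22, 2.79, 3.14, 3.14, 3.14].

### API

Orientations are given as [roll, pitch, yaw] about the fixed x, y, z axes, in that order (R = Rz(yaw) Ry(pitch) Rx(roll)).
In Python, from rig import r, imaging gives the robot as it stands. The module is installed in compiled form; this text tells all that it offers.
- The arm moves only by the tool arm_command, never from a script. Its argument "deltas" is a list of rows, each an object of numbers: "hand": the finger opening in mm, from 0 to 85.4; "tx", "ty", "tz": the shift along the tool's x, y, z in mm; "wx", "wy", "wz": the turn, a rotation vector about the tool's x, y, z in rad. A call has 1 to 8 rows; each row shifts and turns the commanded pose from where the row before left it, along the tool's axes as they then stand; what a row does not reach is not made up. A row lasts 1/8 s, in which the tool goes at most 62.5 mm and 10.7 degrees, less where a joint would pass 70% of its speed; a pose out of reach is approached as far as the arm can. A call with a gripper value outside its range is refused whole. The fingers move at their own pace and stop on an object; "squeeze" is the grip in N (left out, the last holds). Time passes only in rows, so rows that do not move let the fingers close. It gives the time, the measured TCP pose, the force, the opening and the grip force at its end, in the units of the state.
- r.sense(): the state, without advancing time (a new reading comes with each control period).
- imaging.grab_frame(name): name is "side" or "top" or "wrist"; returns a dict with "image" (420x560x3 uint8, red, green, blue), "mtx" (3x3 intrinsics, pixels), "world_to_cam" (4x4, takes a point from world to camera coordinates). Camera axes: x right, y up, looking along -z (the intrinsics and any distortion apply to the point x, -y, -z); pixel columns grow to the right and rows downward; lengths in mm; the calibration is good to about 2 mm. A picture is of the moment at which its call begins. There is no depth.
- r.sign_off(): hands the job in; it is judged then, once.
The state is a dict: "clock": time; "qpos": joint angles; "qvel": joint speeds; "joint_efforts": joint torques, N m; "eef_pos": TCP position; "tcp_rot": TCP orientation; "contact_force": force on the tool from outside, world axes, zero at the start; "wrist_torque": the same for the moment, N m; "opening": opening from 0.0 (shut) to 1.0 (fully open); "grasp_force": force on a finger pad.
Only numpy, scipy, OpenCV 4.12 (cv2) and the standard library are available. Lean on these libraries where they do the work, as an engineer would, in place of code of your own. Each camera call takes 0.05 s, during which the arm holds its last target. There are 200 camera calls.

## Working session

There is one attempt and no reset: what is moved stays moved. The work goes in short steps, Python scripts to look and compute and a tool call to move; the robot and the scene stay as the last step left them, time stands still between calls to the robot, and variables do not carry over. Pictures are saved under pics/ and viewed, at most 10 in all, crops included, and the job is handed in when it is done.

Besides the shell and the picture viewer there is one more tool, called as a command line: name --argument value ..., lists and objects as JSON in quotes. arm_command: Moves the arm, as the interface text tells. Its arguments: {"type":"object","properties":{"deltas":{"type":"array"},"squeeze":{"type":"number"}},"required":["deltas"]}

```bash
mkdir -p pics; cat > h.py <<'E'
import numpy as np, cv2
from rig import r, imaging
def grab(n,save=None):
    f=imaging.grab_frame(n)
    if save: cv2.imwrite('pics/'+save,cv2.cvtColor(f['image'],cv2.COLOR_RGB2BGR))
    return f
def ray(f,u,v):
    K=f['mtx'];T=f['world_to_cam'];R=T[:3,:3];t=T[:3,3]
    d=np.linalg.solve(K,[u,v,1.]);d=np.array([d[0],-d[1],-d[2]])
    return -R.T@t, R.T@d
def onz(f,u,v,z):
    o,d=ray(f,u,v); return o+d*(z-o[2])/d[2]
def proj(f,p):
    T=f['world_to_cam'];c=T[:3,:3]@np.array(p,float)+T[:3,3]
    q=f['mtx']@[c[0],-c[1],-c[2]]; return q[:2]/q[2]
def tri(f1,p1,f2,p2):
    o1,d1=ray(f1,*p1);o2,d2=ray(f2,*p2)
    s=np.linalg.lstsq(np.c_[d1,-d2],o2-o1,rcond=None)[0]
    a=o1+d1*s[0];b=o2+d2*s[1]; return (a+b)/2,np.linalg.norm(a-b)
E
python3 - <<'E'
from h import *
np.set_printoptions(precision=1,suppress=True)
fs=[grab(n) for n in('top','side')]
for f,n in zip(fs,('top','side')):
    print(n,f.keys(),f['mtx'].tolist(),(-f['world_to_cam'][:3,:3].T@f['world_to_cam'][:3,3]))
    cv2.imwrite(f'pics/{n}0.png',cv2.resize(cv2.cvtColor(f['image'],cv2.COLOR_RGB2BGR),(800,600),interpolation=cv2.INTER_CUBIC))
print(r.sense())
E
```

```text
top dict_keys(['image', 'mtx', 'world_to_cam']) [[461.62658861810445, 0.0, 280.07429937433466], [0.0, 461.62658861810445, 209.11636132403245], [0.0, 0.0, 1.0]] [ 377.5   23.2 1219.3]
side dict_keys(['image', 'mtx', 'world_to_cam']) [[408.51969000362305, 0.0, 280.1864502623424], [0.0, 408.51969000362305, 213.6332916107654], [0.0, 0.0, 1.0]] [  65.1 -619.9  973.3]
{'clock': 0.1, 'qpos': array([ 1.1,  0.4,  1.6, -0. ,  1.2, -0. ]), 'qvel': array([-0., -0.,  0., -0., -0., -0.]), 'joint_efforts': array([  0. , -60.6, -34.3,  -0. ,   0. ,   0. ]), 'eef_pos': array([271.5, 562.5, 230.6]), 'tcp_rot': array([-3.1, -0. ,  2.7]), 'contact_force': array([ 0.1, -0.7,  0. ]), 'wrist_torque': array([0., 0., 0.]), 'grasp_force': 0.0, 'opening': 0.9978266477625608}
```

View pics/top0.png

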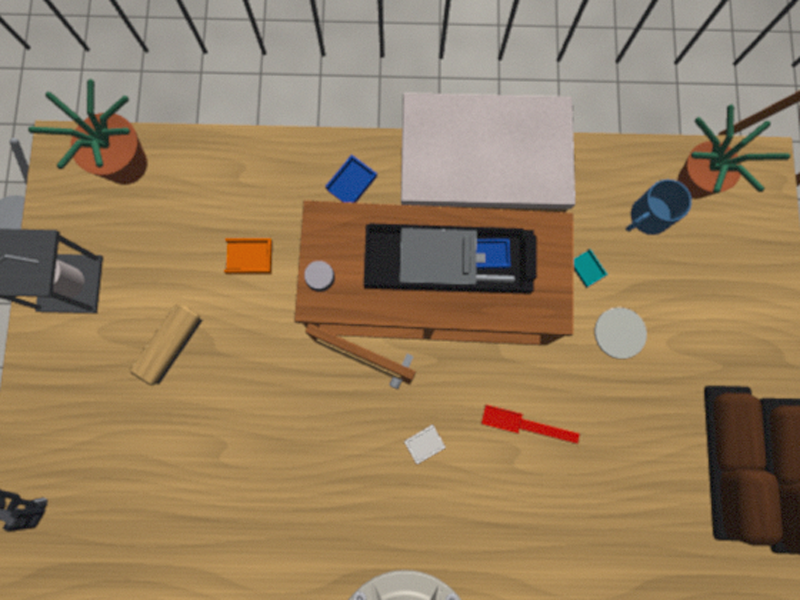

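View pics/side0.png

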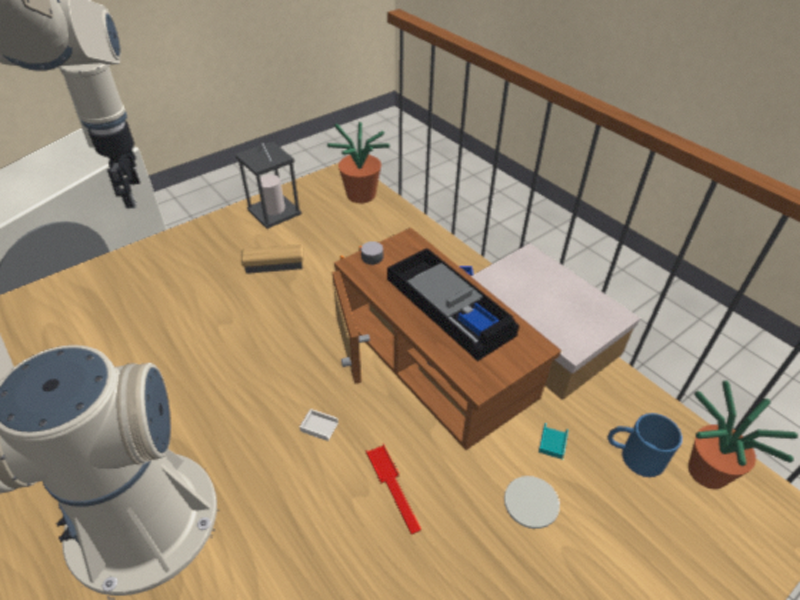

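The top view (800x600) shows the cabinet at (300–573, 202–335) and the door ajar, with its free edge near (412,378). The tray is at (365–535, 225–292), with its end block on the right at about x=530. The cover is at (400–477, 228–285) with the rib at about x=469. The blue heel cup at (493,252) is inside the tray; the larger blue cup at (351,179) and the orange, turquoise and white ones are look-alikes. Nothing needs to be grasped among the cups.

```bash
python3 - <<'E'
from h import *
np.set_printoptions(precision=1,suppress=True)
f=grab('top');im=f['image'];s=grab('side')
hsv=cv2.cvtColor(im,cv2.COLOR_RGB2HSV)
def big(m,roi):
    z=np.zeros_like(m);a,b,c,d=roi;z[b:d,a:c]=m[b:d,a:c]
    cs,_=cv2.findContours(z,cv2.RETR_EXTERNAL,cv2.CHAIN_APPROX_NONE)
    return max(cs,key=cv2.contourArea)
roi=(235,145,395,215)
blk=big(cv2.inRange(hsv,(0,0,0),(180,255,50)),roi)
gry=big(cv2.inRange(hsv,(0,0,70),(180,60,150)),(270,155,345,205))
for n,c,z in(('tray@200',blk,200),('cover@206',gry,206)):
    q=cv2.boxPoints(cv2.minAreaRect(c)); P=np.array([onz(f,*p,z)[:2] for p in q])
    print(n,q.tolist(),'\n',P,'ctr',P.mean(0),'sides',[np.linalg.norm(P[i]-P[i-1]) for i in range(4)])
c=lambda f,x0,y0,x1,y1:cv2.resize(cv2.cvtColor(f['image'],cv2.COLOR_RGB2BGR)[y0:y1,x0:x1],None,fx=5,fy=5,interpolation=cv2.INTER_CUBIC)
a=c(f,245,150,385,270);b=c(s,230,170,390,290)
cv2.imwrite('pics/ctop.png',a);cv2.imwrite('pics/cside.png',b)
E
```

```text
tray@200 [[254.61187744140625, 201.22576904296875], [256.03497314453125, 156.39791870117188], [375.07373046875, 160.17694091796875], [373.650634765625, 205.00479125976562]] 
 [[ 584.4   78. ]
 [ 689.4   77.9]
 [ 686.5 -195.3]
 [ 581.5 -190.3]] ctr [635.4 -57.4] sides [np.float64(268.3033396697041), np.float64(104.96846047808741), np.float64(273.2695208656634), np.float64(105.061038067667)]
cover@206 [[280.0, 160.0], [344.0, 160.0], [344.0, 198.0], [280.0, 198.0]] 
 [[ 680.2   22.8]
 [ 683.5 -123.1]
 [ 594.9 -122.7]
 [ 591.8   21. ]] ctr [637.6 -50.5] sides [np.float64(88.45089142458895), np.float64(145.93527262837426), np.float64(88.5680082120434), np.float64(143.6840718303465)]
```

View pics/ctop.png

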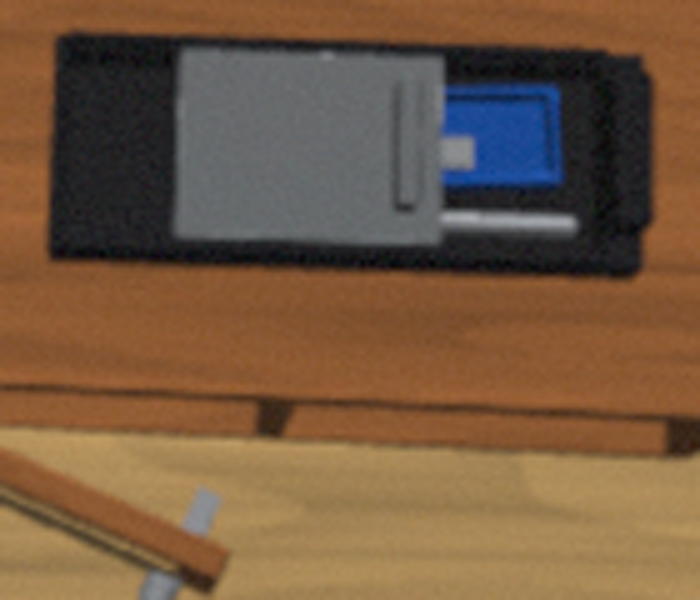

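View pics/cside.png

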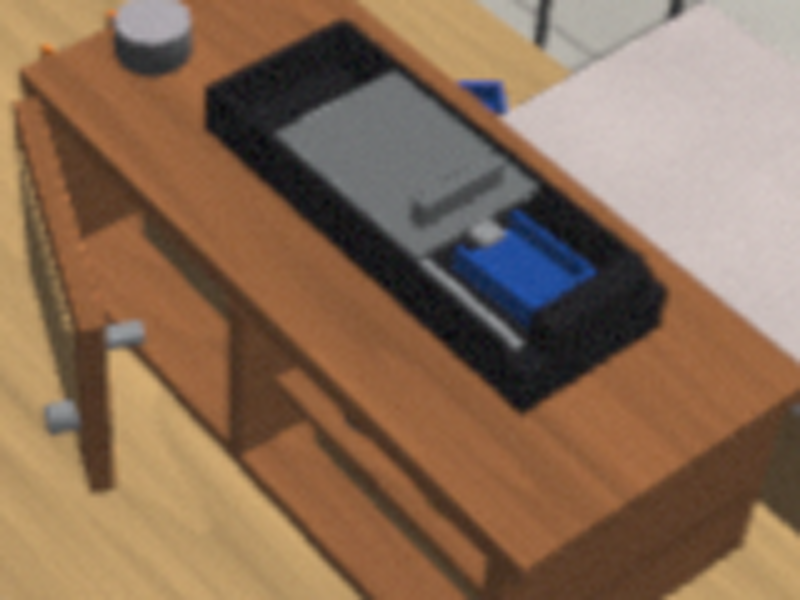

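The top crop shows the cover's corners at crop (180,47), (445,55), (440,245) and (175,238), the rib at about (394–414, 75–210), and the block's outer top edge at about x=650. The side crop confirms the loose pick and cup inside the tray and the knob low on the door's front, with the door open.

```bash
python3 - <<'E'
from h import *
np.set_printoptions(precision=1,suppress=True)
f=grab('top')
def P(x,y,z): return onz(f,x/5+245-.4,y/5+150-.4,z)
for n,x,y,z in[('cov',180,47,206),('cov',445,55,206),('cov',440,245,206),('cov',175,238,206),
 ('trayL back',60,36,200),('trayL front',52,258,200),('trayR front',638,275,200),
 ('blk out back',650,72,224),('blk out front',648,232,224),('blk back',610,50,224),
 ('rib topL back',394,75,224),('rib topL front',394,208,224),('ribR back',414,75,224),
 ('cab front left top',0,388,170),('cab front right',665,418,170),
 ('door inner corner',230,553,165),('door outer corner',212,590,165),('door back line',0,450,165),('door front line',0,487,165),('knob tip',150,595,67)]:
    print(n,P(x,y,z))
E
```

```text
cov [682.6  21.5 206. ]
cov [681.5 -99.4 206. ]
cov [593.  -97.1 206. ]
cov [593.6  21.9 206. ]
trayL back [688.4  76.6 200. ]
trayL front [584.5  77.1 200. ]
trayR front [ 582.4 -187.   200. ]
blk out back [ 670.3 -189.   224. ]
blk out front [ 597.  -186.8  224. ]
blk back [ 680.1 -171.2  224. ]
rib topL back [666.4 -74.4 224. ]
rib topL front [605.4 -74.6 224. ]
ribR back [666.6 -83.3 224. ]
cab front left top [529.2 100.7 170. ]
cab front right [ 521.8 -204.5  170. ]
door inner corner [456.3  -6.2 165. ]
door outer corner [439.4   1.7 165. ]
door back line [501.2 100.1 165. ]
door front line [484.2  99.5 165. ]
knob tip [442.1  30.4  67. ]
```

arm_command --deltas '[{"tz": -25,"wz": -0.15,"hand": 40},{"tz": -25,"wz": -0.15},{"tz": -25,"wz": -0.15},{"tx": -20,"ty": -40},{"tx": -20,"ty": -40},{"tx": -20,"ty": -40},{"tx": -20,"ty": -40},{"tx": -20,"ty": -40}]'

```text
schema error: expected keys hand, tx, ty, tz, wx, wy, wz
```

arm_command --deltas '[{"tx": -24,"ty": -40},{"tx": -24,"ty": -40},{"tx": -24,"ty": -40},{"tx": -24,"ty": -40},{"tx": -24,"ty": -40},{"tx": -24,"ty": -40},{"tx": -24,"ty": -40},{}]'

```text
schema error: expected keys hand, tx, ty, tz, wx, wy, wz
```

```bash
python3 - <<'E'
from h import *
np.set_printoptions(precision=4,suppress=True)
print(r.sense())
E
```

```text
{'clock': 0.25, 'qpos': array([ 1.1186,  0.3533,  1.6337, -0.    ,  1.1552, -0.0024]), 'qvel': array([ 0.0009, -0.0022, -0.0023, -0.001 ,  0.0004, -0.0015]), 'joint_efforts': array([ -0.0002, -60.4769, -34.1892,   0.0001,   0.007 ,   0.    ]), 'eef_pos': array([271.6368, 562.6365, 230.9239]), 'tcp_rot': array([-3.1409,  0.    ,  2.6918]), 'contact_force': array([-0.0514,  0.088 ,  0.2507]), 'wrist_torque': array([-0.032 ,  0.0444, -0.0469]), 'grasp_force': 0.0, 'opening': 1.001538117350475}
```

All keys are needed in each row.

arm_command --deltas '[{"hand": 40,"tx": 0,"ty": 0,"tz": -25,"wx": 0,"wy": 0,"wz": -0.15},{"hand": 40,"tx": 0,"ty": 0,"tz": -25,"wx": 0,"wy": 0,"wz": -0.15},{"hand": 40,"tx": 0,"ty": 0,"tz": -25,"wx": 0,"wy": 0,"wz": -0.15},{"hand": 40,"tx": -20,"ty": -40,"tz": 0,"wx": 0,"wy": 0,"wz": 0},{"hand": 40,"tx": -20,"ty": -40,"tz": 0,"wx": 0,"wy": 0,"wz": 0},{"hand": 40,"tx": -20,"ty": -40,"tz": 0,"wx": 0,"wy": 0,"wz": 0},{"hand": 40,"tx": -20,"ty": -40,"tz": 0,"wx": 0,"wy": 0,"wz": 0},{"hand": 40,"tx": -20,"ty": -40,"tz": 0,"wx": 0,"wy": 0,"wz": 0}]'

```text
clock: 1.25
eef_pos: [372.2, 361.5, 306.3]
tcp_rot: [3.141, 0.0, -3.141]
contact_force: [-0.4, 0.3, 0.1]
opening: 0.468
grasp_force: 0.0
```

arm_command --deltas '[{"hand": 40,"tx": -26,"ty": -44,"tz": 0,"wx": 0,"wy": 0,"wz": 0},{"hand": 40,"tx": -26,"ty": -44,"tz": 0,"wx": 0,"wy": 0,"wz": 0},{"hand": 40,"tx": -26,"ty": -44,"tz": 0,"wx": 0,"wy": 0,"wz": 0},{"hand": 40,"tx": -26,"ty": -44,"tz": 0,"wx": 0,"wy": 0,"wz": 0},{"hand": 40,"tx": -26,"ty": -44,"tz": 0,"wx": 0,"wy": 0,"wz": 0},{"hand": 40,"tx": -26,"ty": -44,"tz": 0,"wx": 0,"wy": 0,"wz": 0},{"hand": 40,"tx": -26,"ty": -44,"tz": 0,"wx": 0,"wy": 0,"wz": 0},{"hand": 40,"tx": -26,"ty": -44,"tz": 0,"wx": 0,"wy": 0,"wz": 0}]'

```text
clock: 2.25
eef_pos: [580.5, 9.3, 306.3]
tcp_rot: [3.141, 0.0, -3.142]
contact_force: [0.3, 1.3, -0.1]
opening: 0.465
grasp_force: 0.0
```

arm_command --deltas '[{"hand": 40,"tx": -26,"ty": -44,"tz": 0,"wx": 0,"wy": 0,"wz": 0},{"hand": 40,"tx": -26,"ty": -44,"tz": 0,"wx": 0,"wy": 0,"wz": 0},{"hand": 40,"tx": 0,"ty": 0,"tz": 0,"wx": 0,"wy": 0,"wz": 0}]'

```text
clock: 2.62
eef_pos: [632.9, -80.0, 305.6]
tcp_rot: [-3.141, -0.0, 3.139]
contact_force: [0.3, 1.1, -0.1]
opening: 0.475
grasp_force: 0.0
```

```bash
python3 - <<'E'
from h import *
np.set_printoptions(precision=2,suppress=True)
f=grab('wrist');s=r.sense();print(s['eef_pos'],s['tcp_rot'])
cv2.imwrite('pics/w1.png',cv2.resize(cv2.cvtColor(f['image'],cv2.COLOR_RGB2BGR),(800,600)))
for n,p in(('ribfar',(636,-74.5,224)),('blkout',(634,-189,224)),('tcp',s['eef_pos'])):print(n,proj(f,p)*800/560)
E
```

```text
[631.99 -78.31 305.61] [ 3.14 -0.    3.14]
ribfar [409.18 320.07]
blkout [193.59 317.06]
tcp [404.03 390.95]
```

View pics/w1.png

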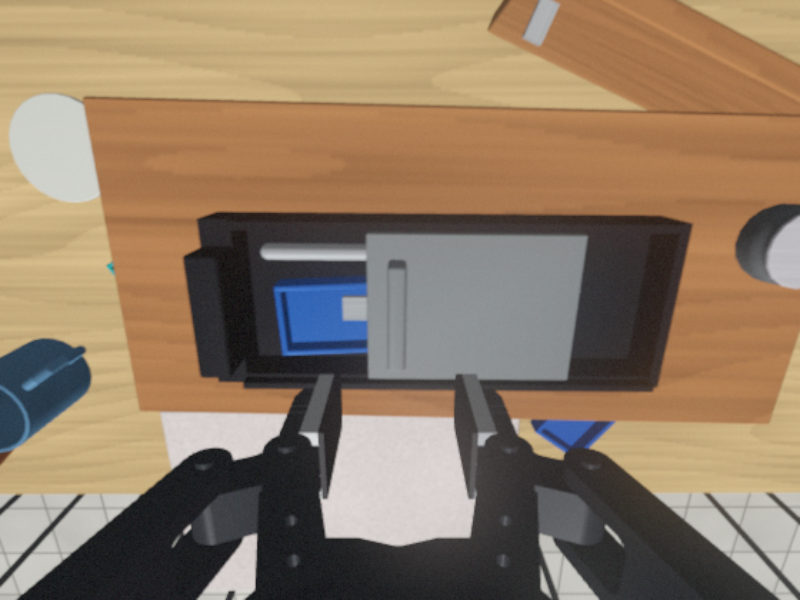

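The wrist view shows the rib at x 388–406, y 262–370, and the block's outer top edge from (187,255) to (200,378), with the rib clear between the fingers.

```bash
python3 - <<'E'
from h import *
np.set_printoptions(precision=1,suppress=True)
f=grab('wrist');k=.7
for n,x,y,z in(('rib+y',406,262,224),('rib+y',405,370,224),('rib-y',389,262,224),('rib-y',388,369,224),('blk out',187,255,224),('blk out',200,377,224),('blk in',219,250,224),('blk in',223,377,224),('tray +y corner',690,226,200),('tray +y',656,390,200)):
    print(n,onz(f,x*k,y*k,z))
E
```

```text
rib+y [603.4 -74.6 224. ]
rib+y [664.6 -74.9 224. ]
rib-y [603.4 -83.2 224. ]
rib-y [663.9 -84.2 224. ]
blk out [ 599.5 -185.6  224. ]
blk out [ 668.7 -188.8  224. ]
blk in [ 597.  -169.1  224. ]
blk in [ 668.7 -176.   224. ]
tray +y corner [589.2  81.9 200. ]
tray +y [691.   81.7 200. ]
```

arm_command --deltas '[{"hand": 30,"tx": -2,"ty": 0,"tz": 20,"wx": 0,"wy": 0,"wz": 0},{"hand": 30,"tx": 0,"ty": 0,"tz": 20,"wx": 0,"wy": 0,"wz": 0},{"hand": 30,"tx": 0,"ty": 0,"tz": 20,"wx": 0,"wy": 0,"wz": 0},{"hand": 30,"tx": 0,"ty": 0,"tz": 15,"wx": 0,"wy": 0,"wz": 0},{"hand": 30,"tx": 0,"ty": 0,"tz": 12,"wx": 0,"wy": 0,"wz": 0},{"hand": 30,"tx": 0,"ty": 0,"tz": 7,"wx": 0,"wy": 0,"wz": 0},{"hand": 20,"tx": 0,"ty": 0,"tz": 0,"wx": 0,"wy": 0,"wz": 0},{"hand": 20,"tx": 0,"ty": 0,"tz": 0,"wx": 0,"wy": 0,"wz": 0}]'

```text
clock: 3.72
eef_pos: [634.3, -77.2, 212.9]
tcp_rot: [-3.141, 0.001, -3.142]
contact_force: [-0.1, 0.2, 1.6]
opening: 0.234
grasp_force: 0.0
```

arm_command --deltas '[{"hand": 20,"tx": 0,"ty": -2,"tz": 1.5,"wx": 0,"wy": 0,"wz": 0},{"hand": 20,"tx": 0,"ty": -2,"tz": 1.5,"wx": 0,"wy": 0,"wz": 0},{"hand": 20,"tx": 0,"ty": -2,"tz": 0,"wx": 0,"wy": 0,"wz": 0},{"hand": 20,"tx": 0,"ty": -2,"tz": 0,"wx": 0,"wy": 0,"wz": 0},{"hand": 20,"tx": 0,"ty": -2,"tz": 0,"wx": 0,"wy": 0,"wz": 0},{"hand": 20,"tx": 0,"ty": -2,"tz": 0,"wx": 0,"wy": 0,"wz": 0},{"hand": 20,"tx": 0,"ty": -2,"tz": 0,"wx": 0,"wy": 0,"wz": 0},{"hand": 20,"tx": 0,"ty": -2,"tz": 0,"wx": 0,"wy": 0,"wz": 0}]'

```text
clock: 4.72
eef_pos: [633.9, -93.2, 209.3]
tcp_rot: [3.142, -0.0, -3.141]
contact_force: [-1.2, 0.4, 0.1]
opening: 0.231
grasp_force: 0.3
```

```bash
cat > m.py <<'E'
from h import *
import sys
np.set_printoptions(precision=1,suppress=True)
f=grab('top');im=f['image'];hsv=cv2.cvtColor(im,cv2.COLOR_RGB2HSV);s=r.sense()
print(s['eef_pos'],s['contact_force'])
# tray left (+y) end and block outer end from dark mask row bands on wrist-free rows; grey cover +y edge
for row in (161,196,200):
    v=im[row].max(1).astype(int)
    x=np.arange(240,400)
    dark=[i for i in x if v[i]<70]
    print(row,'tray+y@200',onz(f,dark[0]-.5,row,200)[:2] if dark else None, 'tray-y',onz(f,dark[-1]+.5,row,200)[:2] if dark else None,
      'cover+y edge',next((onz(f,i-.5,row,206)[:2] for i in x if 80<v[i]<160 and np.ptp(im[row,i].astype(int))<30),None))
E
python3 m.py
```

```text
[633.8 -93.4 209.3] [-0.6  0.1  0.1]
161 tray+y@200 [678.4  78.8] tray-y [ 685.4 -233. ] cover+y edge [678.   14.8]
196 tray+y@200 [596.4  78.6] tray-y [ 603.2 -231.1] cover+y edge [596.5  15.5]
200 tray+y@200 [587.2  78.3] tray-y [589.7 -36.6] cover+y edge [588.5 -36.3]
```

arm_command --deltas '[{"hand": 20,"tx": 0,"ty": -3,"tz": 0,"wx": 0,"wy": 0,"wz": 0},{"hand": 20,"tx": 0,"ty": -3,"tz": 0,"wx": 0,"wy": 0,"wz": 0},{"hand": 20,"tx": 0,"ty": -3,"tz": 0,"wx": 0,"wy": 0,"wz": 0},{"hand": 20,"tx": 0,"ty": -3,"tz": 0,"wx": 0,"wy": 0,"wz": 0},{"hand": 20,"tx": 0,"ty": -3,"tz": 0,"wx": 0,"wy": 0,"wz": 0},{"hand": 20,"tx": 0,"ty": -3,"tz": 0,"wx": 0,"wy": 0,"wz": 0},{"hand": 20,"tx": 0,"ty": -3,"tz": 0,"wx": 0,"wy": 0,"wz": 0},{"hand": 20,"tx": 0,"ty": -3,"tz": 0,"wx": 0,"wy": 0,"wz": 0}]'

```text
clock: 5.78
eef_pos: [633.9, -117.3, 209.3]
tcp_rot: [3.142, -0.0, -3.141]
contact_force: [-0.8, 0.7, -0.2]
opening: 0.233
grasp_force: 0.3
```

```bash
python3 m.py
```

```text
[ 633.9 -117.6  209.3] [ 0.2 -0.4  0.8]
161 tray+y@200 [678.4  78.8] tray-y [ 685.8 -251.4] cover+y edge [678.6  -8. ]
196 tray+y@200 [596.4  78.6] tray-y [ 603.6 -249.2] cover+y edge [597.  -7.]
200 tray+y@200 [587.2  78.3] tray-y [590.4 -70.5] cover+y edge [589.2 -69.9]
```

arm_command --deltas '[{"hand": 20,"tx": 0,"ty": -3,"tz": 0,"wx": 0,"wy": 0,"wz": 0},{"hand": 20,"tx": 0,"ty": -3,"tz": 0,"wx": 0,"wy": 0,"wz": 0},{"hand": 20,"tx": 0,"ty": -3,"tz": 0,"wx": 0,"wy": 0,"wz": 0},{"hand": 20,"tx": 0,"ty": -3,"tz": 0,"wx": 0,"wy": 0,"wz": 0},{"hand": 20,"tx": 0,"ty": -3,"tz": 0,"wx": 0,"wy": 0,"wz": 0},{"hand": 20,"tx": 0,"ty": -3,"tz": 0,"wx": 0,"wy": 0,"wz": 0},{"hand": 20,"tx": 0,"ty": -2,"tz": 0,"wx": 0,"wy": 0,"wz": 0},{"hand": 20,"tx": 0,"ty": 1,"tz": 0,"wx": 0,"wy": 0,"wz": 0}]'

```text
clock: 6.82
eef_pos: [634.0, -136.4, 209.3]
tcp_rot: [-3.141, 0.0, 3.142]
contact_force: [0.4, 0.2, -0.3]
opening: 0.23
grasp_force: 0.0
```

arm_command --deltas '[{"hand": 20,"tx": 0,"ty": 2,"tz": 0,"wx": 0,"wy": 0,"wz": 0},{"hand": 20,"tx": 0,"ty": 0,"tz": -12,"wx": 0,"wy": 0,"wz": 0},{"hand": 20,"tx": 0,"ty": 0,"tz": -25,"wx": 0,"wy": 0,"wz": 0},{"hand": 85,"tx": 0,"ty": 0,"tz": -25,"wx": 0,"wy": 0,"wz": 0},{"hand": 85,"tx": 0,"ty": -8,"tz": 0,"wx": 0,"wy": 0,"wz": 0},{"hand": 85,"tx": 0,"ty": -12,"tz": 0,"wx": 0,"wy": 0,"wz": 0},{"hand": 85,"tx": 0,"ty": 0,"tz": 0,"wx": 0,"wy": 0,"wz": 0},{"hand": 85,"tx": 0,"ty": 0,"tz": 0,"wx": 0,"wy": 0,"wz": 0}]'

```text
clock: 7.82
eef_pos: [633.5, -154.2, 270.4]
tcp_rot: [3.141, -0.001, 3.141]
contact_force: [0.3, 0.1, -0.0]
opening: 0.997
grasp_force: 0.0
```

```bash
python3 m.py; python3 - <<'E'
from h import *
f=grab('wrist');np.save('pics/w2.npy',f['image'])
cv2.imwrite('pics/w2.png',cv2.resize(cv2.cvtColor(f['image'],cv2.COLOR_RGB2BGR),(800,600)))
print(r.sense()['eef_pos'])
E
```

```text
[ 633.6 -154.   270.5] [-0.3  0.7 -0.9]
161 tray+y@200 [678.4  78.8] tray-y [ 685.5 -237.6] cover+y edge [679.1 -30.8]
196 tray+y@200 [596.4  78.6] tray-y [598.7 -27.5] cover+y edge [597.4 -27.2]
200 tray+y@200 [587.2  78.3] tray-y [ 591.5 -117.9] cover+y edge [ 590.5 -128.3]
[ 633.65716835 -153.9519651   270.71244462]
```

View pics/w2.png

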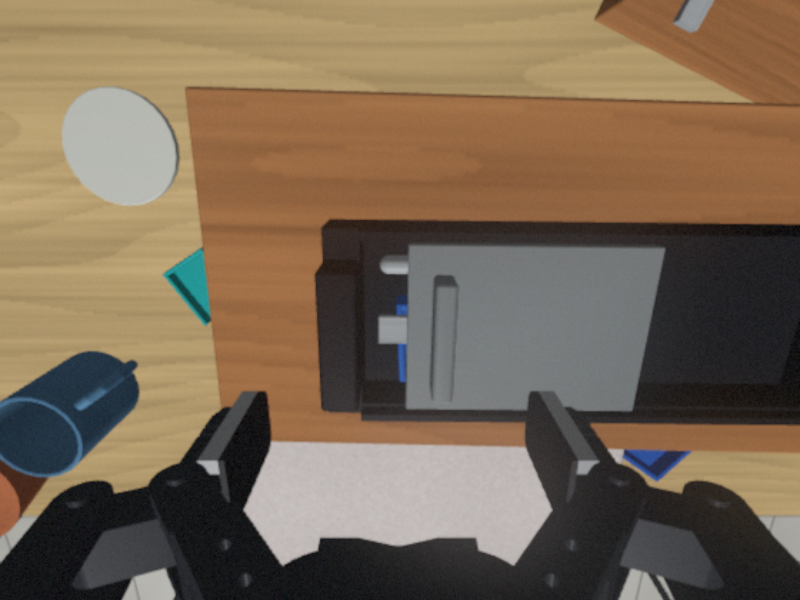

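The wrist view now shows the rib's far edge from (458,280) to (453,400), the block's outer edge from (318,270) to (322,410), and the tray unmoved.

```bash
python3 - <<'E'
from h import *
np.set_printoptions(precision=1,suppress=True)
f=grab('wrist');k=.7
for n,x,y,z in(('rib+y',458,280,224),('rib+y',453,400,224),('rib-y',434,278,224),('blk out',318,270,224),('blk out',322,410,224),('blk in',357,270,224),('cov-y',408,246,206),('cov-y',407,408,206)):
    print(n,onz(f,x*k,y*k,z))
E
```

```text
rib+y [ 604.7 -128.2  224. ]
rib+y [ 664.3 -128.   224. ]
rib-y [ 603.8 -138.7  224. ]
blk out [ 600.2 -189.   224. ]
blk out [ 669.8 -191.   224. ]
blk in [ 600.2 -172.1  224. ]
cov-y [ 593.4 -149.7  206. ]
cov-y [ 679.8 -149.5  206. ]
```

arm_command --deltas '[{"hand": 85,"tx": 0,"ty": -5,"tz": 10,"wx": 0,"wy": 0,"wz": 0},{"hand": 85,"tx": 0,"ty": 0,"tz": 18,"wx": 0,"wy": 0,"wz": 0},{"hand": 85,"tx": 0,"ty": 0,"tz": 15,"wx": 0,"wy": 0,"wz": 0},{"hand": 85,"tx": 0,"ty": 0,"tz": 12,"wx": 0,"wy": 0,"wz": 0},{"hand": 80,"tx": 0,"ty": 0,"tz": 7,"wx": 0,"wy": 0,"wz": 0},{"hand": 76,"tx": 0,"ty": 0,"tz": 0,"wx": 0,"wy": 0,"wz": 0},{"hand": 72,"tx": 0,"ty": 0,"tz": 0,"wx": 0,"wy": 0,"wz": 0},{"hand": 70,"tx": 0,"ty": 0,"tz": 0,"wx": 0,"wy": 0,"wz": 0}]' --squeeze 40

```text
clock: 8.98
eef_pos: [634.2, -159.2, 209.9]
tcp_rot: [-3.141, 0.001, -3.141]
contact_force: [0.3, -0.8, 0.4]
opening: 0.818
grasp_force: 0.0
```

arm_command --deltas '[{"hand": 68,"tx": 0,"ty": 0,"tz": 0,"wx": 0,"wy": 0,"wz": 0},{"hand": 66,"tx": 0,"ty": 0,"tz": 0,"wx": 0,"wy": 0,"wz": 0},{"hand": 64,"tx": 0,"ty": 0,"tz": 0,"wx": 0,"wy": 0,"wz": 0},{"hand": 62,"tx": 0,"ty": 0,"tz": 0,"wx": 0,"wy": 0,"wz": 0},{"hand": 60,"tx": 0,"ty": -1,"tz": 0,"wx": 0,"wy": 0,"wz": 0},{"hand": 58,"tx": 0,"ty": -1,"tz": 0,"wx": 0,"wy": 0,"wz": 0},{"hand": 56,"tx": 0,"ty": -1,"tz": 0,"wx": 0,"wy": 0,"wz": 0},{"hand": 56,"tx": 0,"ty": 0,"tz": 0,"wx": 0,"wy": 0,"wz": 0}]'

```text
clock: 9.98
eef_pos: [633.7, -161.8, 209.0]
tcp_rot: [3.141, -0.001, -3.141]
contact_force: [0.2, 0.1, -0.4]
opening: 0.653
grasp_force: 0.0
```

```bash
python3 m.py
```

```text
[ 633.7 -161.8  209. ] [-0.1  0.4 -0.8]
161 tray+y@200 [678.4  78.8] tray-y [ 685.2 -226.1] cover+y edge [679.2 -35.3]
196 tray+y@200 [596.4  80.9] tray-y [598.9 -34.3] cover+y edge [597.6 -33.9]
200 tray+y@200 [587.2  80.6] tray-y [ 591.5 -120.1] cover+y edge [ 590.6 -132.7]
```

arm_command --deltas '[{"hand": 54,"tx": 0,"ty": -1,"tz": 0,"wx": 0,"wy": 0,"wz": 0},{"hand": 52,"tx": 0,"ty": -1,"tz": 0,"wx": 0,"wy": 0,"wz": 0},{"hand": 50,"tx": 0,"ty": -1,"tz": 0,"wx": 0,"wy": 0,"wz": 0},{"hand": 48,"tx": 0,"ty": -1,"tz": 0,"wx": 0,"wy": 0,"wz": 0},{"hand": 46,"tx": 0,"ty": -1,"tz": 0,"wx": 0,"wy": 0,"wz": 0},{"hand": 44,"tx": 0,"ty": -1,"tz": 0,"wx": 0,"wy": 0,"wz": 0},{"hand": 42,"tx": 0,"ty": -1,"tz": 0,"wx": 0,"wy": 0,"wz": 0},{"hand": 39,"tx": 0,"ty": -1,"tz": 0,"wx": 0,"wy": 0,"wz": 0}]'

```text
clock: 11.02
eef_pos: [633.9, -170.0, 209.2]
tcp_rot: [3.141, 0.0, 3.142]
contact_force: [0.6, 3.8, 3.1]
opening: 0.453
grasp_force: 15.8
```

```bash
python3 m.py
```

```text
[ 633.9 -170.   209.2] [-0.7  2.1  3.3]
161 tray+y@200 [678.4  78.8] tray-y [ 685.5 -237.6] cover+y edge [679.6 -53.6]
196 tray+y@200 [596.4  80.9] tray-y [599.2 -50.1] cover+y edge [598.  -51.9]
200 tray+y@200 [587.2  80.6] tray-y [ 591.8 -131.4] cover+y edge [ 590.8 -141.7]
```

arm_command --deltas '[{"hand": 36,"tx": 0,"ty": 0,"tz": 0,"wx": 0,"wy": 0,"wz": 0},{"hand": 36,"tx": 0,"ty": 0,"tz": 0,"wx": 0,"wy": 0,"wz": 0},{"hand": 36,"tx": 0,"ty": 0,"tz": 0,"wx": 0,"wy": 0,"wz": 0}]'

```text
clock: 11.45
eef_pos: [634.0, -170.1, 209.3]
tcp_rot: [-3.141, 0.0, -3.141]
contact_force: [0.9, 1.9, 4.1]
opening: 0.455
grasp_force: 40.3
```

arm_command --deltas '[{"hand": 44,"tx": 0,"ty": 0,"tz": 0,"wx": 0,"wy": 0,"wz": 0},{"hand": 54,"tx": 0,"ty": 0,"tz": 0,"wx": 0,"wy": 0,"wz": 0},{"hand": 60,"tx": 0,"ty": 0,"tz": -10,"wx": 0,"wy": 0,"wz": 0},{"hand": 60,"tx": 0,"ty": 0,"tz": -25,"wx": 0,"wy": 0,"wz": 0},{"hand": 60,"tx": 0,"ty": 0,"tz": -30,"wx": 0,"wy": 0,"wz": 0},{"hand": 40,"tx": 0,"ty": 0,"tz": -20,"wx": 0,"wy": 0,"wz": 0},{"hand": 20,"tx": 10,"ty": 10,"tz": 0,"wx": 0,"wy": 0,"wz": 0},{"hand": 0,"tx": 0,"ty": 0,"tz": 0,"wx": 0,"wy": 0,"wz": 0}]'

```text
clock: 12.45
eef_pos: [622.7, -159.1, 293.7]
tcp_rot: [3.141, -0.001, -3.141]
contact_force: [-1.3, -0.5, -0.7]
opening: 0.064
grasp_force: 0.0
```

```bash
python3 m.py; python3 - <<'E'
from h import *
f=grab('wrist')
cv2.imwrite('pics/w3.png',cv2.resize(cv2.cvtColor(f['image'],cv2.COLOR_RGB2BGR),(800,600)))
E
```

```text
[ 622.9 -159.5  293.4] [0.2 0.2 0.2]
161 tray+y@200 [678.4  78.8] tray-y [ 685.3 -228.4] cover+y edge [679.6 -53.6]
196 tray+y@200 [596.4  78.6] tray-y [599.3 -52.3] cover+y edge [598.  -51.9]
200 tray+y@200 [587.2  80.6] tray-y [ 591.7 -129.1] cover+y edge [ 590.8 -144. ]
```

View pics/w3.png

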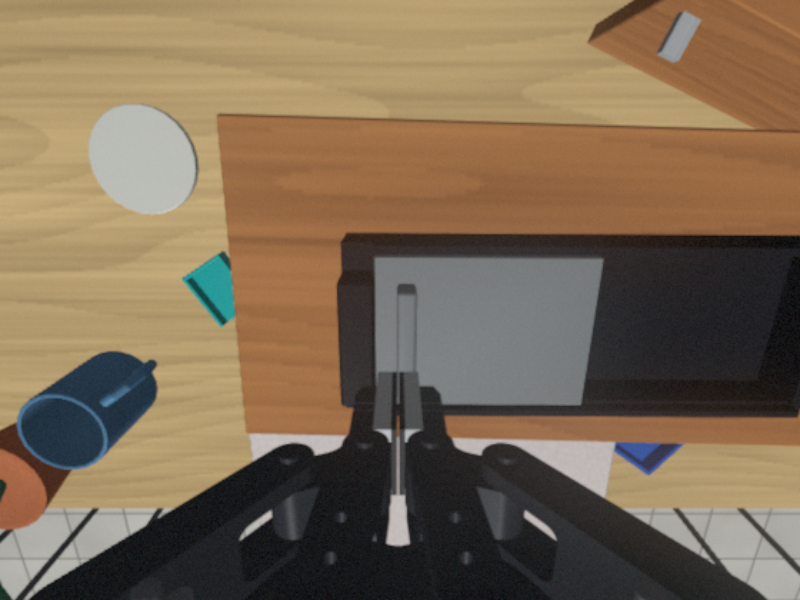

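The cover's edge sits against the block and the rib is next to it. The squeeze ended at about 39–40 mm, as expected for home, and the tray has moved less than 2 mm. Next is the door.

arm_command --deltas '[{"hand": 0,"tx": 38,"ty": 0,"tz": 0,"wx": 0,"wy": 0,"wz": 0},{"hand": 0,"tx": 38,"ty": 20,"tz": 0,"wx": 0,"wy": 0,"wz": 0},{"hand": 0,"tx": 38,"ty": 30,"tz": 0,"wx": 0,"wy": 0,"wz": 0},{"hand": 0,"tx": 38,"ty": 30,"tz": 0,"wx": 0,"wy": 0,"wz": 0},{"hand": 0,"tx": 38,"ty": 30,"tz": 0,"wx": 0,"wy": 0,"wz": 0},{"hand": 0,"tx": 38,"ty": 30,"tz": 0,"wx": 0,"wy": 0,"wz": 0},{"hand": 0,"tx": 0,"ty": 28,"tz": 20,"wx": 0,"wy": 0,"wz": 0},{"hand": 0,"tx": 0,"ty": 0,"tz": 30,"wx": 0,"wy": 0,"wz": 0}]'

```text
clock: 13.55
eef_pos: [396.0, 9.2, 244.1]
tcp_rot: [3.141, 0.002, -3.139]
contact_force: [-0.1, 0.9, -0.3]
opening: 0.0
grasp_force: 0.0
```

arm_command --deltas '[{"hand": 0,"tx": 0,"ty": 0,"tz": 35,"wx": 0,"wy": 0,"wz": 0},{"hand": 0,"tx": 0,"ty": 0,"tz": 35,"wx": 0,"wy": 0,"wz": 0},{"hand": 0,"tx": 0,"ty": 0,"tz": 30,"wx": 0,"wy": 0,"wz": 0},{"hand": 0,"tx": 0,"ty": 0,"tz": 25,"wx": 0,"wy": 0,"wz": 0},{"hand": 0,"tx": 0,"ty": 0,"tz": 0,"wx": 0,"wy": 0,"wz": 0}]'

```text
clock: 14.18
eef_pos: [394.1, 7.8, 117.6]
tcp_rot: [-3.141, -0.005, -3.141]
contact_force: [-0.9, 0.1, 0.6]
opening: -0.001
grasp_force: 0.0
```

```bash
python3 - <<'E'
from h import *
f=grab('side')
cv2.imwrite('pics/s2.png',cv2.resize(cv2.cvtColor(f['image'],cv2.COLOR_RGB2BGR)[130:340,150:430],(800,600)))
print(r.sense()['eef_pos'])
E
```

```text
[395.07112178   7.81327157 118.73035772]
```

View pics/s2.png

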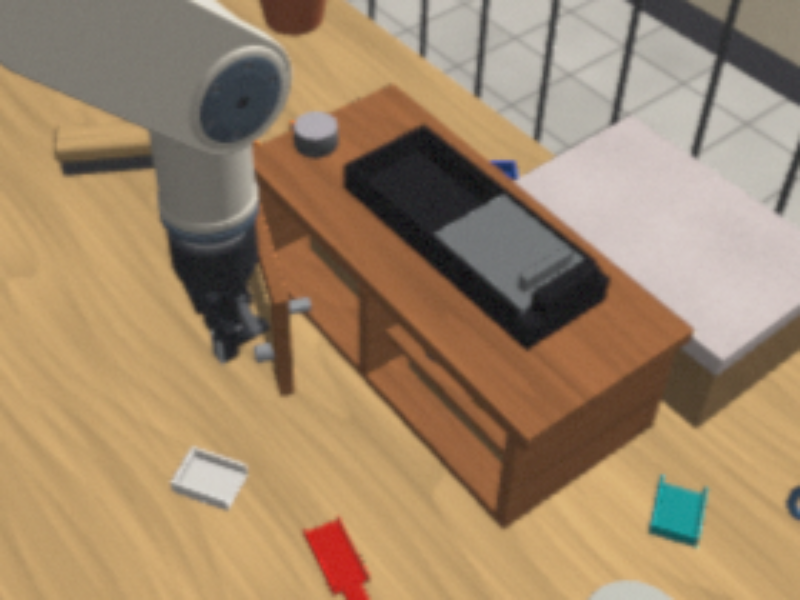

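The side crop shows the fingers at (230,345) in front of the door's free edge, above the knob at (263,352), and the cover home. Now I push.

arm_command --deltas '[{"hand": 0,"tx": -10,"ty": 0,"tz": 0,"wx": 0,"wy": 0,"wz": 0},{"hand": 0,"tx": -10,"ty": 0,"tz": 0,"wx": 0,"wy": 0,"wz": 0},{"hand": 0,"tx": -8,"ty": 0,"tz": 0,"wx": 0,"wy": 0,"wz": 0},{"hand": 0,"tx": -6,"ty": 0,"tz": 0,"wx": 0,"wy": 0,"wz": 0},{"hand": 0,"tx": -6,"ty": 0,"tz": 0,"wx": 0,"wy": 0,"wz": 0},{"hand": 0,"tx": -6,"ty": 0,"tz": 0,"wx": 0,"wy": 0,"wz": 0},{"hand": 0,"tx": -6,"ty": 0,"tz": 0,"wx": 0,"wy": 0,"wz": 0},{"hand": 0,"tx": -6,"ty": 0,"tz": 0,"wx": 0,"wy": 0,"wz": 0}]'

```text
clock: 15.22
eef_pos: [454.2, 7.9, 119.3]
tcp_rot: [-3.142, -0.0, -3.141]
contact_force: [-0.8, -1.1, 0.5]
opening: 0.002
grasp_force: 0.0
```

arm_command --deltas '[{"hand": 0,"tx": -6,"ty": -1,"tz": 0,"wx": 0,"wy": 0,"wz": 0},{"hand": 0,"tx": -6,"ty": -1,"tz": 0,"wx": 0,"wy": 0,"wz": 0},{"hand": 0,"tx": -6,"ty": -1,"tz": 0,"wx": 0,"wy": 0,"wz": 0},{"hand": 0,"tx": -6,"ty": -1,"tz": 0,"wx": 0,"wy": 0,"wz": 0},{"hand": 0,"tx": -4,"ty": -1,"tz": 0,"wx": 0,"wy": 0,"wz": 0}]'

```text
clock: 15.85
eef_pos: [482.3, 2.8, 119.3]
tcp_rot: [3.142, 0.0, -3.141]
contact_force: [-0.6, 0.7, 0.2]
opening: -0.0
grasp_force: 0.0
```

arm_command --deltas '[{"hand": 0,"tx": -3,"ty": 0,"tz": 0,"wx": 0,"wy": 0,"wz": 0},{"hand": 0,"tx": -3,"ty": 0,"tz": 0,"wx": 0,"wy": 0,"wz": 0},{"hand": 0,"tx": -3,"ty": 0,"tz": 0,"wx": 0,"wy": 0,"wz": 0},{"hand": 0,"tx": -3,"ty": 0,"tz": 0,"wx": 0,"wy": 0,"wz": 0}]'

```text
clock: 16.35
eef_pos: [488.1, 2.9, 117.8]
tcp_rot: [-3.142, -0.012, -3.142]
contact_force: [-16.7, -2.4, 6.3]
opening: -0.003
grasp_force: 0.0
```

```bash
python3 - <<'E'
from h import *
f=grab('side')
cv2.imwrite('pics/s3.png',cv2.resize(cv2.cvtColor(f['image'],cv2.COLOR_RGB2BGR)[150:300,190:390],(800,600)))
s=r.sense();print(s['eef_pos'],s['contact_force'])
E
```

```text
[488.75239772   2.78616468 117.79500135] [-12.98318226  -1.32254647   0.83488635]
```

View pics/s3.png

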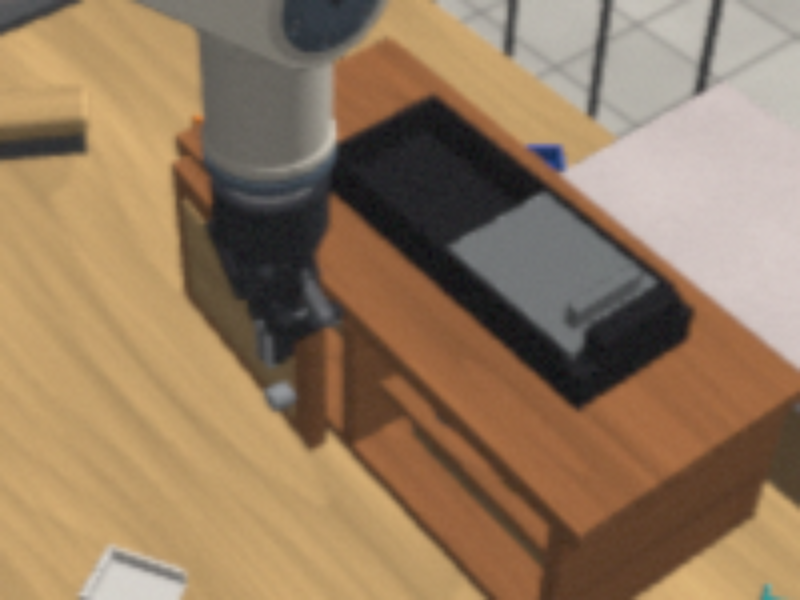

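The door is nearly shut with the fingers on its front, and the force is at the catch level. I keep pushing slowly.

arm_command --deltas '[{"hand": 0,"tx": -2,"ty": 0,"tz": 0,"wx": 0,"wy": 0,"wz": 0},{"hand": 0,"tx": -2,"ty": 0,"tz": 0,"wx": 0,"wy": 0,"wz": 0},{"hand": 0,"tx": -2,"ty": 0,"tz": 0,"wx": 0,"wy": 0,"wz": 0}]'

```text
clock: 16.77
eef_pos: [497.9, 2.9, 118.4]
tcp_rot: [-3.142, -0.004, -3.141]
contact_force: [-0.7, 0.5, 0.2]
opening: 0.001
grasp_force: 0.0
```

arm_command --deltas '[{"hand": 0,"tx": -2,"ty": 0,"tz": 0,"wx": 0,"wy": 0,"wz": 0},{"hand": 0,"tx": -2,"ty": 0,"tz": 0,"wx": 0,"wy": 0,"wz": 0},{"hand": 0,"tx": -1,"ty": 0,"tz": 0,"wx": 0,"wy": 0,"wz": 0},{"hand": 0,"tx": 0,"ty": 0,"tz": 0,"wx": 0,"wy": 0,"wz": 0}]'

```text
clock: 17.27
eef_pos: [498.2, 2.9, 117.8]
tcp_rot: [-3.142, -0.013, 3.142]
contact_force: [-22.3, -0.4, 9.7]
opening: 0.004
grasp_force: 0.0
```

Resistance is now firm, at 22 N with no movement, so the door is shut. I back off, rise clear and check.

arm_command --deltas '[{"hand": 0,"tx": 10,"ty": 0,"tz": 0,"wx": 0,"wy": 0,"wz": 0},{"hand": 0,"tx": 30,"ty": 0,"tz": 0,"wx": 0,"wy": 0,"wz": 0},{"hand": 0,"tx": 40,"ty": 0,"tz": 0,"wx": 0,"wy": 0,"wz": 0},{"hand": 0,"tx": 30,"ty": 0,"tz": -20,"wx": 0,"wy": 0,"wz": 0},{"hand": 0,"tx": 20,"ty": 20,"tz": -40,"wx": 0,"wy": 0,"wz": 0},{"hand": 0,"tx": 0,"ty": 40,"tz": -40,"wx": 0,"wy": 0,"wz": 0},{"hand": 0,"tx": 0,"ty": 40,"tz": -20,"wx": 0,"wy": 0,"wz": 0},{"hand": 0,"tx": 0,"ty": 0,"tz": 0,"wx": 0,"wy": 0,"wz": 0}]'

```text
clock: 18.27
eef_pos: [376.6, 105.2, 241.5]
tcp_rot: [3.14, 0.006, -3.138]
contact_force: [-0.3, -0.6, -0.9]
opening: 0.001
grasp_force: 0.0
```

```bash
python3 - <<'E'
from h import *
a=grab('top')['image'][130:340,100:460];b=grab('side')['image'][130:340,130:490]
cv2.imwrite('pics/end.png',cv2.cvtColor(cv2.resize(np.vstack([a,b]),(514,600)),cv2.COLOR_RGB2BGR))
s=r.sense();print(s['eef_pos'],s['contact_force'])
E
python3 m.py
```

```text
[375.02253737 102.98214534 239.37403121] [-0.12176731  0.52341741 -0.40405204]
[374.7 102.4 238.9] [-0.2  0.2 -0.8]
161 tray+y@200 [678.4  78.8] tray-y [ 684.4 -189.4] cover+y edge [679.5 -51.3]
196 tray+y@200 [596.4  78.6] tray-y [ 602.2 -188. ] cover+y edge [598.  -51.9]
200 tray+y@200 [587.2  80.6] tray-y [ 593.  -187.9] cover+y edge None
```

View pics/end.png

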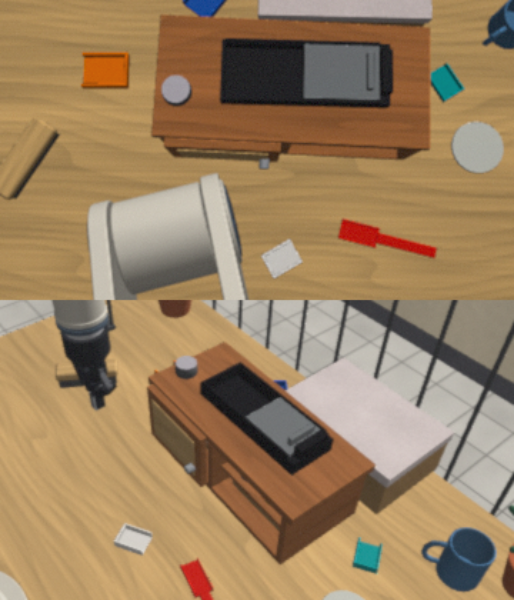

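The final view shows the cover home against the block (380,73), the door flush and the arm clear. The tray and the loose things are where they were.

```bash
python3 -c "
from rig import r
print(r.sign_off())"
```

```text
the job is handed in; nothing more can be done
None
```

The job is handed in: the last images show the cover fully home, the door shut, the tray within about 2 mm of its start and the other items where they were; the sign-off gave no verdict.

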